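# Load the kiln posts and hold the lifting rack up

### The arm

A 6-joint arm with a two-finger parallel gripper is mounted at the origin on the work surface. World frame = base frame: x ahead of the robot, y to its left, z up, the work surface at z = 0. Lengths are in mm, angles in rad, forces in N, time in s.
With the tool pointing down it reaches from about 250 to 725 mm from the base axis. Payload 4 kg.
Tool frame: the origin (TCP) lies on the centre line of the jaws, within the pads' length; the fingertips stand 17 mm ahead of it and the grasp point (between the pads) lies 2 mm behind it (bot.tips_ahead is the distance from the TCP to the fingertips, in mm); z points along the fingers, y is the line along which they close (so a half turn about z gives the same grasp; the last joint's range is limited). The gripper opens to 85 mm and grips with 20 to 120 N. Pads are 22 mm wide; open, the fingers measure 114 mm over their backs; the gripper's body (76 mm by 85 mm) begins 54 mm behind the grasp point. The pads swing forward as they close: fully open they stand 13 mm farther back than shut.
Start: joints at [1.173, 0.241, 0.005, 1.335, 0, 1.571], TCP at [193.694, 460.958, 248.306] pointing down, gripper open.
Joint ranges: [-2.72, 2.72], [-1.05, 1.87], [-1.09, 1.28], [-1.99, 2.15], [-1.42, 1.44], [-3.14, 3.14]. Speed limits (rad/s): [2.79, 2.79, 3.14, 3.14, 3.14, 3.14].

### API

Orientations are given as [roll, pitch, yaw] about the fixed x, y, z axes, in that order (R = Rz(yaw) Ry(pitch) Rx(roll)).
In Python, from rig import bot gives the robot as it stands.
- The arm moves only by the tool jog_arm, never from a script. Its argument "increments" is a list that holds one entry, the list of rows, each a list of 7 numbers: the shift along the world's x, y, z in m, then the turn, a rotation vector about the world's x, y, z in rad, then the closure in counts, from 0 (fully open) to 255 (shut). In form: [[[x, y, z, ax, ay, az, fingers], ...]]. A call has 1 to 20 rows; each row is the pose to reach, as a shift and turn from the pose commanded when the call began; what a row does not reach only later rows make up. A row lasts 1/10 s, in which the tool goes at most 50 mm and 8.59 degrees, less where a joint would pass 70% of its speed; a pose out of reach is approached as far as the arm can. A call with a gripper value outside its range is refused whole. The fingers move at their own pace and stop on an object; the grip force is fixed at half the most. Time passes only in rows, so rows that repeat a pose let the fingers close. It gives the time, the measured TCP pose, the force, the opening and the grip force at its end, in the units of the state.
- bot.read_state(): the state, without advancing time (a new reading comes with each control period).
- bot.camera(name): name is "side" or "top"; returns a dict with "color" (420x560x3 uint8, red, green, blue), "fovy" (degrees; the focal length in pixels is half the picture's height over the tangent of half this angle, whatever the lens; pixels are square), "cx", "cy" (the principal point, pixels), "extrinsics" (4x4, takes a point from world to camera coordinates). Camera axes: x right, y up, looking along -z (the intrinsics and any distortion apply to the point x, -y, -z); pixel columns grow to the right and rows downward; lengths in mm; the calibration is good to about 2 mm. A picture is of the moment at which its call begins. There is no depth.
- bot.finish_job(): hands the job in; it is judged then, once.
The state is a dict: "time_s": time; "joint_pos": joint angles; "qd": joint speeds; "effort": joint torques, N m; "eef_pos": TCP position; "tcp_rot": TCP orientation; "ft_force": force on the tool from outside, world axes, zero at the start; "wrist_torque": the same for the moment, N m; "width": opening from 0.0 (shut) to 1.0 (fully open); "finger_force": force on a finger pad.
Only numpy, scipy, OpenCV 4.12 (cv2) and the standard library are available. Lean on these libraries where they do the work, as an engineer would, in place of code of your own. Each camera call takes 0.05 s, during which the arm holds its last target. There are 200 camera calls.

### The job

Two terracotta kiln posts, a short one and a long one, stand loose on the bench: stand each in a free socket of the lifting rack, fully home, in the row (marked by its two coloured stripes) that already holds a post of its own length, with the rack still down. Then swing the red-handled cam lever up until the rack is at its highest lift point and finish holding the lever there, because it springs back when let go and the rack sinks again beyond the top; do not hold up the rack deck itself. Leave the two posts already in the rack in their sockets and do not move the other things on the bench.

Things in the scene. Friction and masses are not known exactly. Their poses are not given: they have to be found in the camera images.
- post_short_mid (a point): centre (half-way up) of the loose short post: plain terracotta-coloured ceramic cylinder, 22 mm in diameter, 50 mm tall, standing upright; z axis along the post
- post_long_mid (a point): centre (half-way up) of the loose long post: plain terracotta-coloured ceramic cylinder, 22 mm in diameter, 70 mm tall, standing upright; z axis along the post
- set_short_mid (a point): centre (half-way up) of the short post already in the rack, in the left end (+y of deck_top) socket of the row for short posts: plain terracotta-coloured ceramic cylinder, 22 mm in diameter, 50 mm tall, standing upright; z axis along the post
- set_long_mid (a point): centre (half-way up) of the long post already in the rack, in the left end (+y of deck_top) socket of the row for long posts: plain terracotta-coloured ceramic cylinder, 22 mm in diameter, 70 mm tall, standing upright; z axis along the post
- post_short: the loose short post, origin at the centre of its foot; handle it by point post_short_mid
- post_long: the loose long post, origin at the centre of its foot; handle it by point post_long_mid
- set_short: the short post in the rack, origin at its foot
- set_long: the long post in the rack, origin at its foot
- deck_top (a point): centre of the top face of the rack's wooden deck (140 x 182 mm), 65 mm above the bench when down; x away from the robot, y along the rows, z up (turns with the rack). Two rows of round blind sockets, 15 mm deep, 26 mm wide (2 mm play round a post): rows at x = -37.5 (green stripes) and +37.5 mm (yellow), sockets at y = -60, 0 and +60 mm
- deck (a joint): lift of the deck, m: 0 down, 0.018 at the highest point; driven only by the lever's eccentric brass disc, lift = 0.022*(cos(1.4-lever)-cos(1.4)); carries the posts with it
- lever (a joint): turn of the cam lever, rad: 0 at rest, lying towards the robot 80 degrees from upright; 1.4 with the lever arm straight up, the highest lift; beyond that, up to 1.95, the deck sinks again. A spring and the deck's weight turn it back to 0 when let go: 2 to 5 N at the handle
- lever_grip (a point): middle of the lever's red round handle: 16 mm in diameter, 66 mm long, parallel to the hinge axis, standing out sideways (away from the rack) from the end of the lever arm, whose face is 35 mm from this point; moves on a circle of 100 mm radius about point pivot. Height about 74 mm at rest, 157 mm at the top
- pivot (a point): point on the lever's hinge axis level with the middle of the handle (57 mm above the bench, on the -y side of the rack). Frame turns with the rack: y is the hinge axis, x away from the robot, z up. At lever value q the handle's middle lies at x = -0.1*sin(1.4-q), y = 0, z = 0.1*cos(1.4-q) in it
- rack: blue base of the lifting rack, 160 x 200 x 40 mm, fixed to the bench; origin under its centre, x away from the robot. On the deck the +60 mm sockets are taken by one short and one long post; which row is which varies. A seated short post's centre is 10 mm above point deck_top, a long one's 20 mm
- mug: red mug, 78 mm wide, 95 mm tall, origin under its centre; leave alone
- green_cup: green glaze cup, 68 mm wide, 70 mm tall; leave alone
- yellow_cup: yellow glaze cup, 68 mm wide, 70 mm tall; leave alone
- bowl: white bowl, 120 mm wide, 50 mm tall; leave alone
- brush_jar: glass jar, 72 mm wide, with brushes, 190 mm tall; leave alone
- spoon: steel spoon lying on the bench; leave alone
- tile: blue tile lying flat, 100 x 100 x 8 mm; leave alone
Not all that is in view belongs to the job. What is shaped like the set_short but blue is not meant.

How it is judged (in metres and radians):
On the way:
1. with the rack down, all four posts stand fully home, each row holding one length, and the robot has let go of them (z of set_short_mid in the frame of deck_top between 0.007 and 0.013 m and angle between each of set_short_mid, post_short_mid, set_long_mid, post_long_mid's own z axis and vertical below 0.12 rad and x of set_short_mid in the frame of deck_top between -0.05 and 0.05 m and y of set_short_mid in the frame of deck_top between -0.075 and 0.075 m and z of post_short_mid in the frame of deck_top between 0.007 and 0.013 m and x of post_short_mid in the frame of deck_top between -0.05 and 0.05 m and y of post_short_mid in the frame of deck_top between -0.075 and 0.075 m and z of set_long_mid in the frame of deck_top between 0.017 and 0.023 m and x of set_long_mid in the frame of deck_top between -0.05 and 0.05 m and y of set_long_mid in the frame of deck_top between -0.075 and 0.075 m and z of post_long_mid in the frame of deck_top between 0.017 and 0.023 m and x of post_long_mid in the frame of deck_top between -0.05 and 0.05 m and y of post_long_mid in the frame of deck_top between -0.075 and 0.075 m and ((x of each of set_short_mid, post_short_mid in the frame of deck_top below 0 m and x of each of set_long_mid, post_long_mid in the frame of deck_top above 0 m) or (x of each of set_short_mid, post_short_mid in the frame of deck_top above 0 m and x of each of set_long_mid, post_long_mid in the frame of deck_top below 0 m)) and contact force between each of the fingers, the arm and set_short below 0.05 N and contact force between each of the fingers, the arm and post_short below 0.05 N and contact force between each of the fingers, the arm and set_long below 0.05 N and contact force between each of the fingers, the arm and post_long below 0.05 N and value of joint deck below 0.003 m), for 0.2 s.
At the end, for the whole second after the job is handed in: All four posts upright (0.12 rad) and fully home (3 mm) in the sockets, one length per row, not touched by the robot; the lever held still within 0.15 rad of straight up, deck at least 17 mm up, the robot pressing on the lever (over 0.5 N) and not on the deck (z of set_short_mid in the frame of deck_top between 0.007 and 0.013 m and angle between each of set_short_mid, post_short_mid, set_long_mid, post_long_mid's own z axis and vertical below 0.12 rad and x of set_short_mid in the frame of deck_top between -0.05 and 0.05 m and y of set_short_mid in the frame of deck_top between -0.075 and 0.075 m and z of post_short_mid in the frame of deck_top between 0.007 and 0.013 m and x of post_short_mid in the frame of deck_top between -0.05 and 0.05 m and y of post_short_mid in the frame of deck_top between -0.075 and 0.075 m and z of set_long_mid in the frame of deck_top between 0.017 and 0.023 m and x of set_long_mid in the frame of deck_top between -0.05 and 0.05 m and y of set_long_mid in the frame of deck_top between -0.075 and 0.075 m and z of post_long_mid in the frame of deck_top between 0.017 and 0.023 m and x of post_long_mid in the frame of deck_top between -0.05 and 0.05 m and y of post_long_mid in the frame of deck_top between -0.075 and 0.075 m and ((x of each of set_short_mid, post_short_mid in the frame of deck_top below 0 m and x of each of set_long_mid, post_long_mid in the frame of deck_top above 0 m) or (x of each of set_short_mid, post_short_mid in the frame of deck_top above 0 m and x of each of set_long_mid, post_long_mid in the frame of deck_top below 0 m)) and contact force between each of the fingers, the arm and set_short below 0.05 N and contact force between each of the fingers, the arm and post_short below 0.05 N and contact force between each of the fingers, the arm and set_long below 0.05 N and contact force between each of the fingers, the arm and post_long below 0.05 N and value of joint lever between 1.25 and 1.55 rad and value of joint deck above 0.017 m and velocity of joint lever between -0.1 and 0.1 rad/s and contact force between any of the fingers, the arm and lever above 0.5 N and contact force between each of the fingers, the arm and deck below 0.3 N); the arm keeps its last pose, push and grip.
It fails at once if another thing on the bench (mug, cups, bowl, brush jar, spoon, tile) moved more than 30 mm (distance of any of mug, green_cup, yellow_cup, bowl, brush_jar, spoon, tile from where it was at the start of the episode above 0.03 m).
It fails at once if the short post already in the rack was pulled out of its socket (z of set_short_mid in the frame of deck_top above 0.022 m or angle between set_short_mid's own z axis and vertical above 0.5 rad).
It fails at once if the long post already in the rack was pulled out of its socket (z of set_long_mid in the frame of deck_top above 0.032 m or angle between set_long_mid's own z axis and vertical above 0.5 rad).
It also fails if it takes over 72 s, if anything falls off the work surface, if the arm or the gripper's body presses on something with over 40 N, if the wrist force passes 120 N, or if a joint passes its speed limit or range.

## Working session

There is one attempt and no reset: what is moved stays moved. The work goes in short steps, Python scripts to look and compute and a tool call to move; the robot and the scene stay as the last step left them, time stands still between calls to the robot, and variables do not carry over. Pictures are saved under pics/ and viewed, at most 10 in all, crops included, and the job is handed in when it is done.

Besides the shell and the picture viewer there is one more tool, called after "Request:" as name(argument=value, ...) on one line, values as JSON. jog_arm: Moves the arm, as the interface text tells. Its arguments: {"type":"object","properties":{"increments":{"type":"array","items":{"type":"array","items":{"type":"array","items":{"type":"number"}}}}},"required":["increments"]}

```bash
mkdir -p pics; ls
python3 - <<'E'
from rig import bot
import cv2,pickle
d={}
for n in("side","top"):
    c=bot.camera(n);d[n]=c;cv2.imwrite(f"pics/{n}0.png",c["color"][:,:,::-1])
    print(n,[ (k,c[k]) for k in c if k!="color"])
pickle.dump(d,open("c0.pkl","wb"))
print(bot.read_state())
E
```

```text
pics
side [('fovy', 49.97981635835836), ('cx', 275.621349207907), ('cy', 205.8495757113307), ('extrinsics', array([[-9.93187693e-01, -1.16492313e-01,  2.78329070e-03,
         5.64199682e+02],
       [ 9.09953703e-02, -7.60443602e-01,  6.42997177e-01,
        -7.45384224e+01],
       [-7.27876926e-02,  6.38870150e-01,  7.65863489e-01,
        -1.19989955e+03],
       [ 0.00000000e+00,  0.00000000e+00,  0.00000000e+00,
         1.00000000e+00]]))]
top [('fovy', 46.059917078557866), ('cx', 278.06960244235376), ('cy', 211.40193064223257), ('extrinsics', array([[ 1.75885289e-02, -9.99842638e-01, -2.31135913e-03,
         1.82909989e+00],
       [ 9.88483056e-01,  1.70410876e-02,  1.50369044e-01,
        -5.75921488e+02],
       [-1.50305993e-01, -4.92950961e-03,  9.88627234e-01,
        -1.48198065e+03],
       [ 0.00000000e+00,  0.00000000e+00,  0.00000000e+00,
         1.00000000e+00]]))]
{'time_s': 0.1, 'joint_pos': array([ 1.17298125e+00,  2.41322190e-01,  3.85398075e-03,  1.33519380e+00,
       -1.31463100e-05,  1.57076228e+00]), 'qd': array([-0.00046866, -0.0015609 ,  0.00211563, -0.00076917, -0.00028088,
        0.00135418]), 'effort': array([ 3.29331197e-04, -3.73137152e+01,  2.53010684e+01,  1.08595143e-02,
        6.23206745e-06, -7.28358600e-06]), 'eef_pos': array([193.49916429, 460.46126115, 247.5077642 ]), 'tcp_rot': array([-3.13972697e+00,  1.30827656e-05,  2.74381165e+00]), 'ft_force': array([ 0.06079179,  0.15246155, -0.30368526]), 'wrist_torque': array([-0.01561708, -0.02894596,  0.0380273 ]), 'finger_force': 0.0, 'width': 0.9985177904737563}
```

View pics/side0.png

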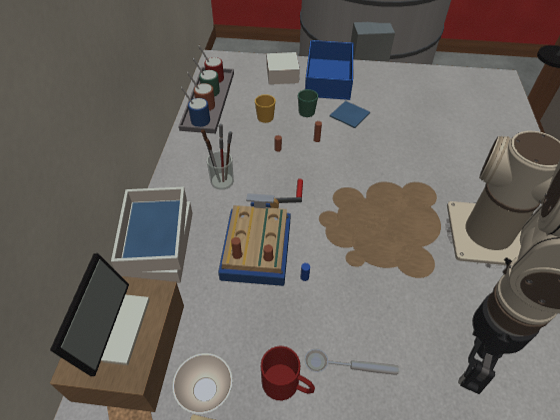

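View pics/top0.png

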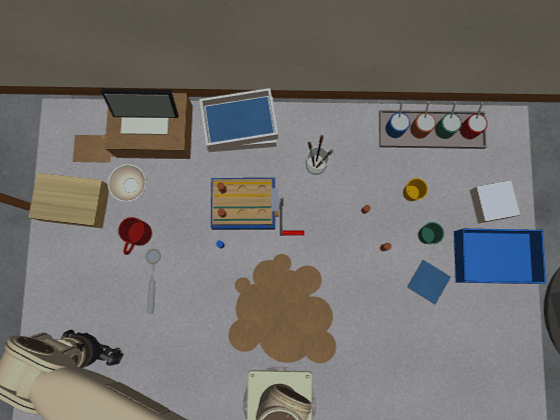

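The side view shows loose posts at about (278,143) and (318,131), set posts at (236,247) and (268,253), the rack at about (255,243) and the red handle at (300,188). The top view has loose posts at (366,209) and (386,247), set posts at (222,187) and (222,213), and the handle at (293,233).

```bash
cat > h.py <<'E'
import numpy as np,cv2
def K(c):
    f=210/np.tan(np.radians(c["fovy"]/2)); return f
def ray(c,p):
    f=K(c);E=c["extrinsics"];R=E[:3,:3]
    d=R.T@np.array([(p[0]-c["cx"])/f,-(p[1]-c["cy"])/f,-1.]); return -R.T@E[:3,3],d/np.linalg.norm(d)
def plane(c,p,z):
    o,d=ray(c,p);return o+d*(z-o[2])/d[2]
def proj(c,P):
    q=c["extrinsics"][:3,:3]@np.asarray(P,float)+c["extrinsics"][:3,3];f=K(c)
    return np.array([c["cx"]-f*q[0]/q[2],c["cy"]+f*q[1]/q[2]])
def tri(c1,p1,c2,p2):
    o1,d1=ray(c1,p1);o2,d2=ray(c2,p2)
    s=np.linalg.lstsq(np.c_[d1,-d2],o2-o1,rcond=None)[0];a=o1+s[0]*d1;b=o2+s[1]*d2
    return (a+b)/2,np.linalg.norm(a-b)
def blobs(c,lo,hi,amin=15,roi=None):
    h=cv2.cvtColor(c["color"],cv2.COLOR_RGB2HSV);m=cv2.inRange(h,lo,hi)
    if roi:
        k=np.zeros_like(m);x0,y0,x1,y1=roi;k[y0:y1,x0:x1]=1;m=m*k
    n,l,s,ce=cv2.connectedComponentsWithStats(m)
    return [(ce[i].round(1).tolist(),s[i].tolist()) for i in range(1,n) if s[i][4]>=amin]
E
python3 - <<'E'
import pickle,cv2
from h import *
d=pickle.load(open("c0.pkl","rb"))
S,T=d["side"],d["top"]
for n,ps in(("side",[(278,143),(318,131),(236,247),(268,253),(300,188),(260,235)]),("top",[(366,209),(386,247),(222,187),(222,213),(293,233)])):
    h=cv2.cvtColor(d[n]["color"],cv2.COLOR_RGB2HSV)
    print(n,[h[y,x].tolist() for x,y in ps])
    roi=(220,100,340,270) if n=="side" else (205,170,410,260)
    print("terra",blobs(d[n],(2,90,40),(11,230,200),15,roi))
    print("red",blobs(d[n],(0,231,60),(10,255,255),15,roi), blobs(d[n],(172,150,60),(180,255,255),15,roi))
    print("blue",blobs(d[n],(105,150,60),(125,255,255),40,(200,170,330,300)))
    print("yel",blobs(d[n],(22,150,100),(32,255,255),8,(200,170,330,300)));print("gr",blobs(d[n],(50,80,30),(85,255,255),8,(200,170,330,300)))
a=cv2.resize(S["color"][180:290,210:320],None,fx=5,fy=5,interpolation=cv2.INTER_CUBIC)
cv2.imwrite("pics/rs.png",a[:,:,::-1])
a=cv2.resize(T["color"][165:260,200:320],None,fx=6,fy=6,interpolation=cv2.INTER_CUBIC)
cv2.imwrite("pics/rt.png",a[:,:,::-1])
E
```

```text
side [[7, 140, 73], [6, 131, 76], [8, 149, 70], [9, 153, 70], [1, 189, 143], [17, 88, 148]]
terra [([317.3, 131.2], [314, 121, 8, 21, 120]), ([277.8, 142.7], [275, 136, 7, 15, 94]), ([236.3, 247.6], [231, 237, 11, 22, 171]), ([268.0, 252.7], [264, 245, 9, 16, 137])]
red [] []
blue [([266.1, 260.9], [219, 214, 71, 65, 440]), ([305.0, 271.4], [301, 264, 9, 17, 110])]
yel []
gr [([265.1, 219.9], [264, 209, 4, 23, 24]), ([278.0, 239.0], [275, 210, 7, 57, 67]), ([261.1, 249.2], [259, 233, 5, 33, 36])]
top [[9, 158, 123], [10, 164, 121], [8, 156, 124], [9, 157, 120], [1, 244, 162]]
terra [([221.4, 187.4], [217, 182, 9, 11, 60]), ([365.7, 208.6], [362, 205, 8, 8, 49]), ([221.5, 212.4], [218, 209, 8, 8, 48]), ([385.4, 246.5], [380, 243, 11, 8, 61])]
red [([293.0, 232.1], [283, 231, 21, 4, 67])] []
blue [([246.4, 178.6], [212, 178, 62, 10, 71]), ([242.4, 225.3], [211, 212, 64, 17, 234])]
yel [([215.5, 182.5], [214, 182, 4, 2, 8]), ([246.7, 182.5], [223, 182, 48, 3, 95]), ([242.7, 194.7], [214, 194, 56, 3, 103])]
gr [([245.4, 206.8], [214, 206, 57, 2, 67]), ([238.1, 219.2], [214, 219, 56, 2, 66])]
```

View pics/rs.png

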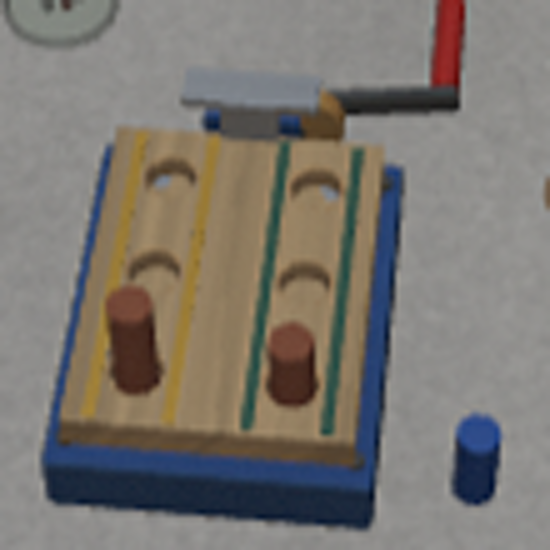

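View pics/rt.png

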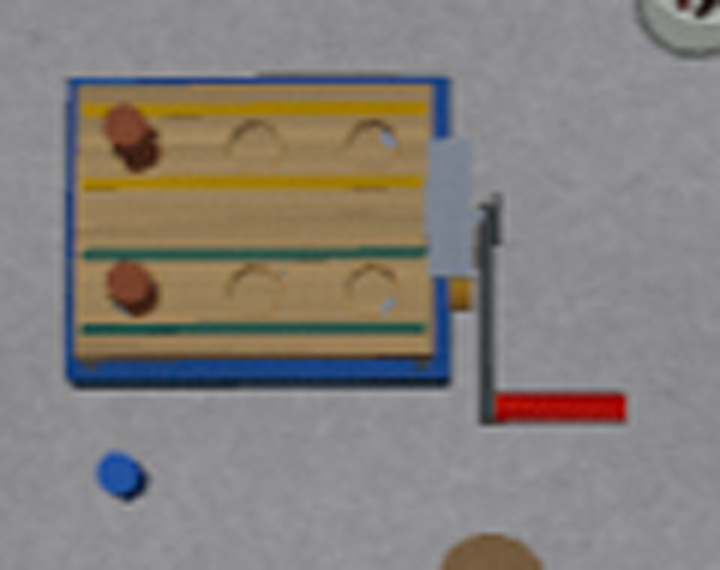

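The crops show the long set post in the yellow (far) row and the short one in the green (near) row. The sockets at y=0 and -60 are free in both rows, and the handle runs from crop (497,408) to (626,408).

Run:
```python
import pickle
from h import *
d=pickle.load(open("c0.pkl","rb"));S,T=d["side"],d["top"]
np.set_printoptions(precision=1,suppress=True)
for n,a,b in(("long",(317.3,131.2),(385.4,246.5)),("short",(277.8,142.7),(365.7,208.6)),("setL",(236.3,247.6),(221.4,187.4)),("setS",(268,252.7),(221.5,212.4))):print(n,*tri(S,a,T,b))
print("stripe pts z65 top");
for p in [(242,182.5),(242,194.7),(242,206.8),(242,219.2)]:print(plane(T,p,65))
f=lambda x,y:(200+(x+.5)/6-.5,165+(y+.5)/6-.5)
g=lambda x,y:(210+(x+.5)/5-.5,180+(y+.5)/5-.5)
print("stripe ends",[plane(T,f(*p),65) for p in[(82,109),(424,108),(82,183),(424,182),(82,255),(427,250),(82,330),(424,328)]])
print("deck corners side",[plane(S,g(*p),65) for p in[(118,128),(383,147),(357,463),(62,440)]])
print("deck corners top",[plane(T,f(*p),65) for p in[(77,84),(434,84),(434,355),(77,356)]])
print("posttops setL",tri(S,g(130,300),T,f(125,124)),plane(T,f(125,124),120),"setS",tri(S,g(292,340),T,f(126,282)),plane(T,f(126,282),100))
print("sockets top",[plane(T,f(*p),65) for p in[(255,138),(371,138),(255,283),(371,283)]])
print("handle top",plane(T,f(497,408),74),plane(T,f(626,408),74), plane(S,g(449,0),74),plane(S,g(447,88),74))
```

```text
long [ 474.  -319.7   34.6] 0.32459254333465976
short [ 592.1 -261.8   25.6] 0.02759502217798632
setL [639.5 183.8  89.9] 0.8890646148553298
setS [564.7 182.1  79.2] 0.6584108845815335
stripe pts z65 top
[660.4 124.1  65. ]
[622.3 123.   65. ]
[584.8 122.   65. ]
[546.7 120.9  65. ]
stripe ends [array([658.1, 212.4,  65. ]), array([661.6,  37.3,  65. ]), array([619.6, 211. ,  65. ]), array([623.1,  36.6,  65. ]), array([582.5, 209.6,  65. ]), array([588. ,  34.3,  65. ]), array([544. , 208.2,  65. ]), array([548. ,  35.1,  65. ])]
deck corners side [array([675.6,  35.6,  65. ]), array([536.9,  31.9,  65. ]), array([529.5, 222.9,  65. ]), array([667.9, 226.8,  65. ])]
deck corners top [array([671.2, 215.5,  65. ]), array([674.3,  32.5,  65. ]), array([534.3,  29.7,  65. ]), array([530.7, 210.2,  65. ])]
posttops setL (array([639.4, 183.1, 121.1]), np.float64(0.45379099715523924)) [639.4 183.3 120. ] setS (array([564.2, 182.4, 100.6]), np.float64(1.166988260917675)) [563.7 182.5 100. ]
sockets top [array([644.5, 123.4,  65. ]), array([645.5,  64.1,  65. ]), array([569.6, 121.3,  65. ]), array([570.6,  62.4,  65. ])]
handle top [507.   -2.5  74. ] [508.1 -67.1  74. ] [511.2 -68.   74. ] [507.   -4.6  74. ]
```

Request:
jog_arm(increments=[[[0.28, -0.781, -0.048, 0, 0, -1.149, 100], [0.28, -0.781, -0.048, 0, 0, -1.149, 100], [0.28, -0.781, -0.048, 0, 0, -1.149, 100], [0.28, -0.781, -0.048, 0, 0, -1.149, 100], [0.28, -0.781, -0.048, 0, 0, -1.149, 100], [0.28, -0.781, -0.048, 0, 0, -1.149, 100], [0.28, -0.781, -0.048, 0, 0, -1.149, 100], [0.28, -0.781, -0.048, 0, 0, -1.149, 100], [0.28, -0.781, -0.048, 0, 0, -1.149, 100], [0.28, -0.781, -0.048, 0, 0, -1.149, 100], [0.28, -0.781, -0.048, 0, 0, -1.149, 100], [0.28, -0.781, -0.048, 0, 0, -1.149, 100], [0.28, -0.781, -0.048, 0, 0, -1.149, 100], [0.28, -0.781, -0.048, 0, 0, -1.149, 100], [0.28, -0.781, -0.048, 0, 0, -1.149, 100], [0.28, -0.781, -0.048, 0, 0, -1.149, 100], [0.28, -0.781, -0.048, 0, 0, -1.149, 100], [0.28, -0.781, -0.048, 0, 0, -1.149, 100], [0.28, -0.781, -0.048, 0, 0, -1.149, 100], [0.28, -0.781, -0.048, 0, 0, -1.149, 100]]])

```text
time_s: 2.1
eef_pos: [473.2, -319.0, 199.9]
tcp_rot: [-3.14, -0.001, 1.595]
ft_force: [0.8, 0.7, 0.2]
width: 0.609
finger_force: 0.0
```

Request:
jog_arm(increments=[[[0, 0, -0.05, 0, 0, 0, 100], [0, 0, -0.09, 0, 0, 0, 100], [0, 0, -0.12, 0, 0, 0, 100], [0, 0, -0.145, 0, 0, 0, 100], [0, 0, -0.145, 0, 0, 0, 100], [0, 0, -0.145, 0, 0, 0, 255], [0, 0, -0.145, 0, 0, 0, 255], [0, 0, -0.145, 0, 0, 0, 255], [0, 0, -0.145, 0, 0, 0, 255], [0, 0, -0.145, 0, 0, 0, 255], [0, 0, -0.145, 0, 0, 0, 255], [0, 0, -0.145, 0, 0, 0, 255], [0, 0, -0.145, 0, 0, 0, 255], [0, 0, -0.13, 0, 0, 0, 255], [0, 0, -0.1, 0, 0, 0, 255], [0, 0, -0.05, 0, 0, 0, 255], [0, 0, 0.01, 0, 0, 0, 255], [0, 0, 0.01, 0, 0, 0, 255]]])

```text
time_s: 3.9
eef_pos: [476.5, -322.1, 218.0]
tcp_rot: [3.131, 0.008, 1.595]
ft_force: [0.2, -0.2, -0.1]
width: 0.238
finger_force: 58.7
```

Request:
jog_arm(increments=[[[0.0, 0.03, 0, 0, 0, 0, 255], [0.03, 0.07, 0, 0, 0, 0, 255], [0.05, 0.11, 0, 0, 0, 0, 255], [0.065, 0.15, 0, 0, 0, 0, 255], [0.08, 0.19, 0, 0, 0, 0, 255], [0.095, 0.23, 0, 0, 0, 0, 255], [0.11, 0.27, 0, 0, 0, 0, 255], [0.125, 0.31, 0, 0, 0, 0, 255], [0.14, 0.35, 0, 0, 0, 0, 255], [0.15, 0.39, 0, 0, 0, 0, 255], [0.16, 0.42, 0, 0, 0, 0, 255], [0.165, 0.435, 0, 0, 0, 0, 255], [0.1665, 0.4434, 0, 0, 0, 0, 255], [0.1665, 0.4434, -0.04, 0, 0, 0, 255], [0.1665, 0.4434, -0.08, 0, 0, 0, 255], [0.1665, 0.4434, -0.08, 0, 0, 0, 255], [0.1665, 0.4434, -0.08, 0, 0, 0, 255], [0.1665, 0.4434, -0.08, 0, 0, 0, 255]]])

```text
time_s: 5.7
eef_pos: [641.5, 122.7, 132.9]
tcp_rot: [3.138, -0.0, 1.594]
ft_force: [0.9, -0.3, 0.1]
width: 0.241
finger_force: 59.0
```

```bash
cat > look.py <<'E'
from rig import bot
import pickle,sys
from h import *
np.set_printoptions(precision=1,suppress=True)
n=sys.argv[1];x0,y0,x1,y1=map(int,sys.argv[2:6])
S,T=bot.camera("side"),bot.camera("top");pickle.dump((S,T),open(n+".pkl","wb"))
k=5
a=cv2.resize(S["color"][y0:y1,x0:x1],None,fx=k,fy=k,interpolation=cv2.INTER_CUBIC);cv2.imwrite(f"pics/{n}.png",a[:,:,::-1])
print("terra side",blobs(S,(2,90,30),(11,230,200),15,(x0,y0,x1,y1)))
print("terra top",blobs(T,(2,90,30),(11,230,200),10,(205,170,410,260)))
print(bot.read_state()["eef_pos"])
E
python3 look.py l1 200 140 310 260
```

```text
terra side [([208.2, 144.3], [205, 140, 6, 10, 22]), ([277.7, 144.6], [275, 140, 7, 11, 68]), ([238.8, 222.0], [234, 211, 11, 24, 193]), ([236.3, 247.7], [231, 237, 11, 22, 169]), ([267.9, 252.2], [264, 245, 9, 15, 129])]
terra top [([365.8, 208.6], [362, 205, 8, 8, 48])]
[641.6 123.1 133. ]
```

View pics/l1.png

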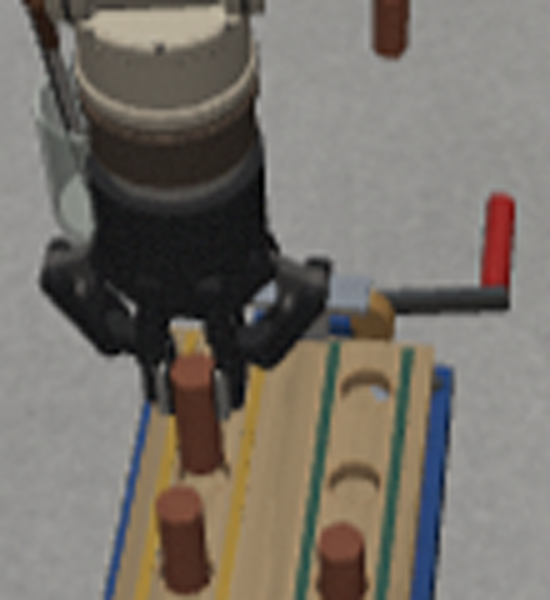

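Run:
```python
import pickle
from h import *
S,T=pickle.load(open("l1.pkl","rb"))
for z in (105,109,113,117): print(z,proj(S,(641,123.4,z)), plane(S,(238.8,222),z))
print(proj(S,(639.2,183.5,85)),proj(S,(640.5,123.4,65)))
```

```text
105 [239.77090532 223.47485476] [644.08673765 119.22523416 105.        ]
109 [239.67423851 222.45587019] [643.32289902 122.27712081 109.        ]
113 [239.5770239  221.43111116] [642.55906038 125.32900747 113.        ]
117 [239.47925682 220.40052843] [641.79522174 128.38089412 117.        ]
[236.75791833 248.72493701] [240.90744321 233.37678093]
```

Request:
jog_arm(increments=[[[-0.001, 0, -0.004, 0, 0, 0, 255], [-0.001, 0, -0.008, 0, 0, 0, 255], [-0.001, 0, -0.011, 0, 0, 0, 255], [-0.001, 0, -0.014, 0, 0, 0, 255], [-0.001, 0, -0.017, 0, 0, 0, 255], [-0.001, 0, -0.019, 0, 0, 0, 255], [-0.001, 0, -0.021, 0, 0, 0, 255], [-0.001, 0, -0.023, 0, 0, 0, 255], [-0.001, 0, -0.023, 0, 0, 0, 255], [-0.001, 0, -0.023, 0, 0, 0, 255]]])

```text
time_s: 6.8
eef_pos: [639.6, 123.2, 107.6]
tcp_rot: [3.141, 0.0, 1.595]
ft_force: [2.9, -2.4, 2.1]
width: 0.241
finger_force: 59.3
```

Request:
jog_arm(increments=[[[0, 0, -0.001, 0, 0, 0, 255], [0, 0, -0.002, 0, 0, 0, 255], [0, 0, -0.003, 0, 0, 0, 255], [0, 0, -0.003, 0, 0, 0, 255]]])

```text
time_s: 7.2
eef_pos: [639.7, 123.3, 107.5]
tcp_rot: [3.139, -0.0, 1.595]
ft_force: [-2.0, -3.0, 14.2]
width: 0.236
finger_force: 60.9
```

Request:
jog_arm(increments=[[[0, 0, 0, 0, 0, 0, 200], [0, 0, 0, 0, 0, 0, 180], [0, 0, 0, 0, 0, 0, 160], [0, 0, 0, 0, 0, 0, 145], [0, 0, 0, 0, 0, 0, 145], [0, 0, 0, 0, 0, 0, 145], [0, 0, 0.01, 0, 0, 0, 145], [0, 0, 0.03, 0, 0, 0, 145], [0, 0, 0.06, 0, 0, 0, 145], [0, 0, 0.1, 0, 0, 0, 145], [0, 0, 0.1, 0, 0, 0, 145]]])

```text
time_s: 8.3
eef_pos: [642.6, 124.0, 212.3]
tcp_rot: [3.129, -0.002, 1.595]
ft_force: [1.0, 0.2, 0.1]
width: 0.427
finger_force: 0.0
```

Request:
jog_arm(increments=[[[-0.005, -0.04, 0, 0, 0, 0, 100], [-0.012, -0.09, 0, 0, 0, 0, 100], [-0.019, -0.14, 0, 0, 0, 0, 100], [-0.025, -0.19, 0, 0, 0, 0, 100], [-0.03, -0.24, 0, 0, 0, 0, 100], [-0.036, -0.29, 0, 0, 0, 0, 100], [-0.042, -0.34, 0, 0, 0, 0, 100], [-0.0475, -0.3854, 0, 0, 0, 0, 100], [-0.0475, -0.3854, 0, 0, 0, 0, 100], [-0.0475, -0.3854, -0.04, 0, 0, 0, 100], [-0.0475, -0.3854, -0.08, 0, 0, 0, 100], [-0.0475, -0.3854, -0.1, 0, 0, 0, 100], [-0.0475, -0.3854, -0.1, 0, 0, 0, 100], [-0.0475, -0.3854, -0.1, 0, 0, 0, 100]]])

```text
time_s: 9.7
eef_pos: [592.1, -261.7, 104.9]
tcp_rot: [3.141, -0.0, 1.595]
ft_force: [0.2, -0.4, -0.3]
width: 0.608
finger_force: 0.0
```

Request:
jog_arm(increments=[[[0, 0, -0.03, 0, 0, 0, 100], [0, 0, -0.055, 0, 0, 0, 100], [0, 0, -0.066, 0, 0, 0, 100], [0, 0, -0.066, 0, 0, 0, 100], [0, 0, -0.066, 0, 0, 0, 100], [0, 0, -0.066, 0, 0, 0, 255], [0, 0, -0.066, 0, 0, 0, 255], [0, 0, -0.066, 0, 0, 0, 255], [0, 0, -0.066, 0, 0, 0, 255], [0, 0, -0.066, 0, 0, 0, 255], [0, 0, -0.066, 0, 0, 0, 255], [0, 0, -0.066, 0, 0, 0, 255]]])

```text
time_s: 10.9
eef_pos: [592.8, -262.6, 40.1]
tcp_rot: [3.139, 0.001, 1.595]
ft_force: [-0.9, 0.2, 5.7]
width: 0.239
finger_force: 58.5
```

Request:
jog_arm(increments=[[[0, 0, 0.02, 0, 0, 0, 255], [0, 0, 0.06, 0, 0, 0, 255], [0, 0, 0.11, 0, 0, 0, 255], [0, 0, 0.15, 0, 0, 0, 255], [-0.003, 0.04, 0.15, 0, 0, 0, 255], [-0.006, 0.09, 0.15, 0, 0, 0, 255], [-0.009, 0.14, 0.15, 0, 0, 0, 255], [-0.013, 0.19, 0.15, 0, 0, 0, 255], [-0.017, 0.24, 0.15, 0, 0, 0, 255], [-0.02, 0.29, 0.15, 0, 0, 0, 255], [-0.023, 0.33, 0.15, 0, 0, 0, 255], [-0.025, 0.365, 0.15, 0, 0, 0, 255], [-0.0265, 0.3836, 0.15, 0, 0, 0, 255], [-0.0265, 0.3836, 0.15, 0, 0, 0, 255], [-0.0265, 0.3836, 0.11, 0, 0, 0, 255], [-0.0265, 0.3836, 0.08, 0, 0, 0, 255], [-0.0265, 0.3836, 0.078, 0, 0, 0, 255], [-0.0265, 0.3836, 0.078, 0, 0, 0, 255], [-0.0265, 0.3836, 0.078, 0, 0, 0, 255]]])

```text
time_s: 12.8
eef_pos: [566.6, 121.2, 118.1]
tcp_rot: [3.139, -0.0, 1.594]
ft_force: [0.1, -0.3, -0.1]
width: 0.232
finger_force: 58.8
```

```bash
python3 look.py l2 205 140 315 260; python3 -c "
import pickle
from h import *
S,T=pickle.load(open('l2.pkl','rb'))
print(proj(S,(565.5,121.6,103)),proj(S,(640.5,123.4,92)))"
```

```text
terra side [([208.3, 144.3], [205, 140, 6, 10, 24]), ([227.8, 153.1], [227, 144, 3, 20, 24]), ([238.2, 238.0], [231, 217, 15, 42, 333]), ([270.1, 226.3], [266, 217, 9, 20, 155]), ([268.0, 252.3], [264, 245, 9, 15, 130])]
terra top []
[566.7 121.5 118.4]
[270.91563119 226.34040064] [240.2840824  226.76663511]
```

View pics/l2.png

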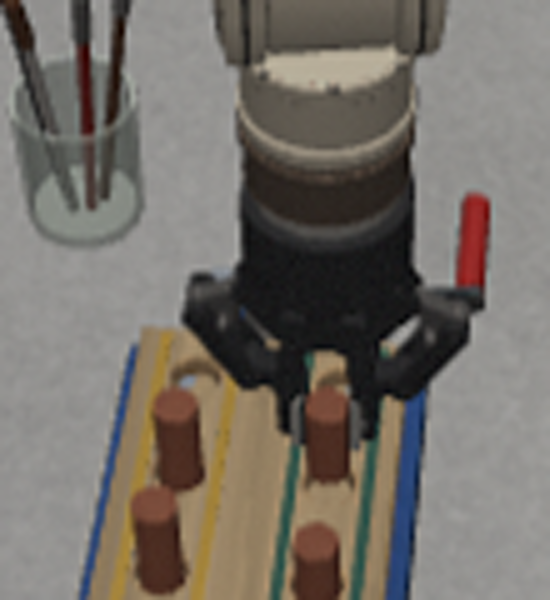

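The long post stands upright at crop (178,440), showing the same visible length as its neighbour. The short post hangs over its socket at (327,435).

Request:
jog_arm(increments=[[[-0.001, 0, -0.004, 0, 0, 0, 255], [-0.001, 0, -0.008, 0, 0, 0, 255], [-0.001, 0, -0.012, 0, 0, 0, 255], [-0.001, 0, -0.016, 0, 0, 0, 255], [-0.001, 0, -0.019, 0, 0, 0, 255], [-0.001, 0, -0.022, 0, 0, 0, 255], [-0.001, 0, -0.024, 0, 0, 0, 255], [-0.001, 0, -0.026, 0, 0, 0, 255], [-0.001, 0, -0.028, 0, 0, 0, 255], [-0.001, 0, -0.028, 0, 0, 0, 255]]])

```text
time_s: 13.9
eef_pos: [564.6, 121.5, 90.0]
tcp_rot: [3.14, -0.0, 1.595]
ft_force: [-2.6, -1.0, 8.4]
width: 0.236
finger_force: 59.7
```

Request:
jog_arm(increments=[[[0, 0, 0, 0, 0, 0, 200], [0, 0, 0, 0, 0, 0, 180], [0, 0, 0, 0, 0, 0, 160], [0, 0, 0, 0, 0, 0, 145], [0, 0, 0, 0, 0, 0, 145], [0, 0, 0, 0, 0, 0, 145], [0, 0, 0.01, 0, 0, 0, 145], [0, 0, 0.03, 0, 0, 0, 145], [0, 0, 0.07, 0, 0, 0, 145], [0, 0, 0.11, 0, 0, 0, 145], [-0.03, -0.04, 0.11, 0, 0, 0, 110], [-0.057, -0.09, 0.11, 0, 0, 0, 110], [-0.057, -0.13, 0.11, 0, 0, 0, 110], [-0.057, -0.1566, 0.09, 0, 0, 0, 110], [-0.057, -0.1566, 0.06, 0, 0, 0, 110], [-0.057, -0.1566, 0.06, 0, 0, 0, 110], [-0.057, -0.1566, 0.06, 0, 0, 0, 110]]])

```text
time_s: 15.6
eef_pos: [507.0, -34.9, 148.8]
tcp_rot: [-3.141, -0.0, 1.595]
ft_force: [-0.2, 0.3, -0.5]
width: 0.572
finger_force: 0.0
```

```bash
python3 look.py l3 215 150 325 270; python3 -c "
import pickle
from h import *
S,T=pickle.load(open('l3.pkl','rb'))
g=blobs(S,(0,170,60),(4,255,255),10,(280,150,325,220));print(g)
print(proj(S,(507.5,-35,74)),[plane(S,b[0],74) for b in g])"
```

```text
terra side [([238.2, 238.0], [231, 217, 15, 42, 332]), ([271.0, 232.4], [267, 225, 9, 16, 126]), ([268.0, 252.6], [264, 245, 9, 16, 136])]
terra top [([221.3, 187.2], [217, 182, 9, 11, 58]), ([240.8, 187.6], [237, 183, 8, 10, 57]), ([221.5, 212.4], [218, 209, 8, 8, 48]), ([241.0, 212.5], [238, 209, 7, 8, 46])]
[508.3 -34.5 149.9]
[([299.3, 188.2], [297, 180, 6, 17, 79])]
[299.7653043  188.67493633] [array([508.8752555 , -36.55881966,  74.        ])]
```

View pics/l3.png

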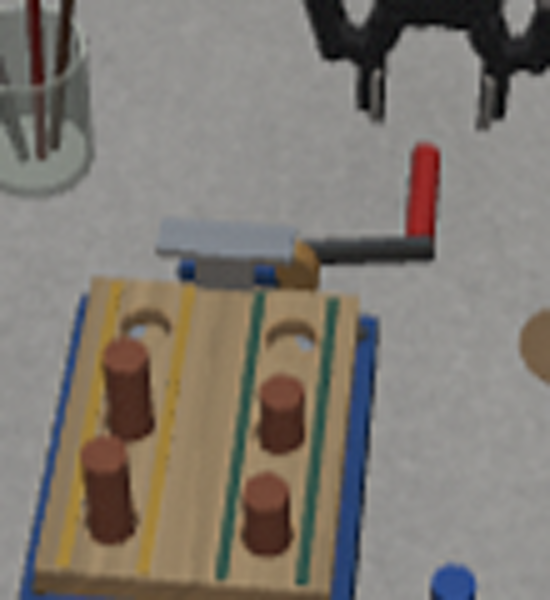

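All four posts stand home in matching rows, and the open gripper is above the red handle at crop (423,190).

Request:
jog_arm(increments=[[[0, 0, -0.03, 0, 0, 0, 110], [0, 0, -0.06, 0, 0, 0, 110], [0, 0, -0.076, 0, 0, 0, 110], [0, 0, -0.076, 0, 0, 0, 110], [0, 0, -0.076, 0, 0, 0, 110], [0, 0, -0.076, 0, 0, 0, 255], [0, 0, -0.076, 0, 0, 0, 255], [0, 0, -0.076, 0, 0, 0, 255], [0, 0, -0.076, 0, 0, 0, 255], [0, 0, -0.076, 0, 0, 0, 255], [0, 0, -0.076, 0, 0, 0, 255], [0, 0, -0.076, 0, 0, 0, 255]]])

```text
time_s: 16.9
eef_pos: [508.4, -35.0, 73.6]
tcp_rot: [3.139, -0.0, 1.595]
ft_force: [0.5, 0.2, 7.0]
width: 0.164
finger_force: 58.6
```

```bash
python3 -c "
import numpy as np
for q in np.linspace(.1,1.4,14):
  a=1.4-q;x=.1*(np.sin(1.4)-np.sin(a));z=.1*(np.cos(a)-np.cos(1.4));print([round(x,4),round(x*.024,4),round(z,4),0,0,0,255],end=', ')"
```

```text
[np.float64(0.0022), np.float64(0.0001), np.float64(0.0098), 0, 0, 0, 255], [np.float64(0.0053), np.float64(0.0001), np.float64(0.0192), 0, 0, 0, 255], [np.float64(0.0094), np.float64(0.0002), np.float64(0.0284), 0, 0, 0, 255], [np.float64(0.0144), np.float64(0.0003), np.float64(0.037), 0, 0, 0, 255], [np.float64(0.0202), np.float64(0.0005), np.float64(0.0452), 0, 0, 0, 255], [np.float64(0.0268), np.float64(0.0006), np.float64(0.0527), 0, 0, 0, 255], [np.float64(0.0341), np.float64(0.0008), np.float64(0.0595), 0, 0, 0, 255], [np.float64(0.0421), np.float64(0.001), np.float64(0.0655), 0, 0, 0, 255], [np.float64(0.0506), np.float64(0.0012), np.float64(0.0708), 0, 0, 0, 255], [np.float64(0.0596), np.float64(0.0014), np.float64(0.0751), 0, 0, 0, 255], [np.float64(0.069), np.float64(0.0017), np.float64(0.0785), 0, 0, 0, 255], [np.float64(0.0787), np.float64(0.0019), np.float64(0.081), 0, 0, 0, 255], [np.float64(0.0886), np.float64(0.0021), np.float64(0.0825), 0, 0, 0, 255], [np.float64(0.0985), np.float64(0.0024), np.float64(0.083), 0, 0, 0, 255],
```

Request:
jog_arm(increments=[[[0.0008, 0, 0.005, 0, 0, 0, 255], [0.0022, 0, 0.0098, 0, 0, 0, 255], [0.0036, 0, 0.0145, 0, 0, 0, 255], [0.0053, 0, 0.0192, 0, 0, 0, 255], [0.0073, 0, 0.0238, 0, 0, 0, 255], [0.0094, 0, 0.0284, 0, 0, 0, 255], [0.0119, 0, 0.0327, 0, 0, 0, 255], [0.0144, 0, 0.037, 0, 0, 0, 255], [0.0173, 0, 0.0411, 0, 0, 0, 255], [0.0202, 0, 0.0452, 0, 0, 0, 255], [0.0235, 0.001, 0.049, 0, 0, 0, 255], [0.0268, 0.001, 0.0527, 0, 0, 0, 255], [0.0268, 0.001, 0.0527, 0, 0, 0, 255]]])

```text
time_s: 18.2
eef_pos: [530.6, -34.5, 125.2]
tcp_rot: [-3.134, 0.001, 1.594]
ft_force: [-9.8, -0.1, -0.1]
width: 0.163
finger_force: 58.7
```

Request:
jog_arm(increments=[[[0.0036, 0, 0.0034, 0, 0, 0, 255], [0.0073, 0, 0.0068, 0, 0, 0, 255], [0.0113, 0, 0.0098, 0, 0, 0, 255], [0.0153, 0, 0.0128, 0, 0, 0, 255], [0.0195, 0.0005, 0.0155, 0, 0, 0, 255], [0.0238, 0.0005, 0.0181, 0, 0, 0, 255], [0.0283, 0.0008, 0.0203, 0, 0, 0, 255], [0.0328, 0.0008, 0.0224, 0, 0, 0, 255], [0.0375, 0.001, 0.0242, 0, 0, 0, 255], [0.0422, 0.001, 0.0258, 0, 0, 0, 255], [0.047, 0.0012, 0.0271, 0, 0, 0, 255], [0.0519, 0.0012, 0.0283, 0, 0, 0, 255], [0.0568, 0.0014, 0.0291, 0, 0, 0, 255], [0.0618, 0.0014, 0.0298, 0, 0, 0, 255], [0.0668, 0.0016, 0.0301, 0, 0, 0, 255], [0.0717, 0.0018, 0.0303, 0, 0, 0, 255], [0.0717, 0.0018, 0.0303, 0, 0, 0, 255], [0.0717, 0.0018, 0.0303, 0, 0, 0, 255]]])

```text
time_s: 20.0
eef_pos: [605.2, -32.9, 159.2]
tcp_rot: [3.14, 0.002, 1.594]
ft_force: [-7.5, 0.9, 9.7]
width: 0.158
finger_force: 64.4
```

```bash
python3 look.py l4 215 110 325 230; python3 -c "
import pickle
from h import *
S,T=pickle.load(open('l4.pkl','rb'))
print(blobs(S,(0,170,60),(4,255,255),5,(215,110,325,230)),proj(S,(606,-10,157)),proj(S,(606,2,57)))"; python3 -c "
from rig import bot
print(bot.read_state())"
```

```text
terra side [([239.7, 221.5], [235, 212, 10, 18, 140]), ([271.0, 225.1], [267, 220, 9, 10, 78])]
terra top [([220.6, 186.1], [217, 181, 9, 11, 60]), ([240.4, 186.3], [237, 182, 8, 10, 58]), ([220.7, 211.5], [217, 208, 8, 9, 51]), ([240.4, 211.6], [237, 208, 8, 8, 45])]
[605.2 -32.9 159.2]
[([222.0, 160.0], [222, 155, 1, 11, 11]), ([262.2, 163.4], [259, 155, 7, 17, 81])] [261.24145207 170.3047316 ] [261.43812552 199.93724707]
{'time_s': 20.1, 'joint_pos': array([-5.36374896e-02,  4.97014550e-01,  1.45661755e-01,  1.21783424e+00,
       -1.34848568e-03,  1.49354826e+00]), 'qd': array([-1.33837407e-03, -8.61899143e-05, -1.43148551e-03,  6.25026669e-04,
        7.91447279e-04, -1.69663855e-04]), 'effort': array([ 1.60727771e-01, -4.34071684e+01,  2.53858531e+01, -3.60922582e+00,
        1.16540857e-01,  1.09136754e-02]), 'eef_pos': array([605.18113177, -32.8784593 , 159.22017339]), 'tcp_rot': array([3.14009222e+00, 1.46865374e-03, 1.59440472e+00]), 'ft_force': array([-7.87822767,  0.25264144,  9.89468174]), 'wrist_torque': array([0.02556399, 2.12901988, 0.01432158]), 'finger_force': 64.36236798763275, 'width': 0.16071384191956814}
```

View pics/l4.png

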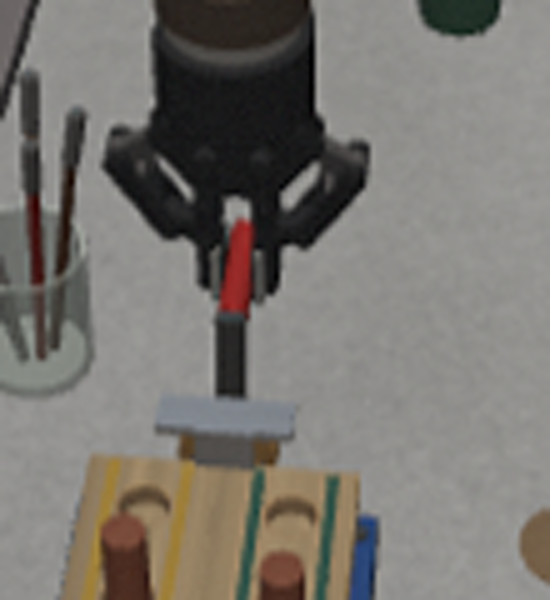

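The lever arm stands vertical at crop (231,355), matching the projected pivot column of about 261 px. The deck is raised, and the gripper holds the handle steady.

```bash
python3 -c "
from rig import bot
print(bot.finish_job())"
```

```text
the job is handed in; nothing more can be done
None
```

I stood both loose posts in free sockets of their matching rows (long in yellow, short in green), raised the lever to the top and handed the job in with the gripper still holding it there; no verdict was returned.

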